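# Load the microscope feed slide and index it one hole

## Robot

A 6-joint arm with a two-finger parallel gripper is mounted at the origin on the work surface. World frame = base frame: x ahead of the robot, y to its left, z up, the work surface at z = 0. Lengths are in m, angles in rad, forces in N, time in s.
With the tool pointing down it reaches from about 0.325 to 0.925 m from the base axis. Payload 3.1 kg.
Tool frame: the origin (TCP) lies midway between the tips of the shut fingers; the grasp point (between the pads) lies 19 mm behind it (grasp_offset is the z of the grasp point in the tool frame, in m); z points along the fingers, x is the direction in which the jaws open and shut, and the axes are right-handed (so a half turn about z gives the same grasp; the last joint's range is limited). The gripper opens to 85 mm and grips with 20 to 120 N. Pads are 22 mm wide; open, the fingers measure 114 mm over their backs; the gripper's body (76 mm by 85 mm) begins 54 mm behind the grasp point. The pads swing forward as they close: fully open they stand 13 mm farther back than shut.
Start: joints at [1.137, 0.217, 1.613, -0, 1.311, -0.112], TCP at [0.198, 0.593, 0.231] pointing down, gripper open.
Joint ranges: [-2.75, 2.75], [-0.78, 2.1], [0.31, 2.55], [-1.13, 4.27], [0.13, 2.63], [-2.58, 2.58]. Speed limits (rad/s): [2.79, 2.79, 3.14, 3.14, 3.14, 3.14].

## Interface

Orientations are given as a unit quaternion [w, x, y, z].
In Python, from plant import * gives the robot as it stands. The module is installed in compiled form; this text tells all that it offers. Calls block until the motion is done:
- goto(position, orientation): joint-space move of the TCP to a pose.
- servo_line(position, max_speed=0.15, attitude=None): straight line of the TCP; attitude=None keeps the orientation; max_speed is the mean speed in m/s.
- set_joints(angles): joint-space move.
- move_gripper(opening): finger opening in m; the grip force is fixed at half the most; returns when the fingers have stopped.
- hold(seconds).
- inverse_kinematics(position, orientation): joint angles nearest the present ones, or None.
- get_obs(): the state.
- grab_frame(name): name is "scene" or "top" or "wrist"; returns a dict with "image" (400x640x3 uint8, blue, green, red), "range_z" (400x640 float32, m along the optical axis (not along the pixel's ray), 0 where there is no reading), "mtx" (3x3 intrinsics, pixels), "R" (3x3) and "t" (3): a world point X has camera coordinates R X + t. Camera axes: x right, y down, z forward; pixel columns grow to the right and rows downward; lengths in m; the calibration is good to about 2 mm. The wrist camera is an equidistant fisheye: a pixel r from the principal point sees the ray r / f radians off the axis. A picture is of the moment at which its call begins.
A pose or a line that the arm cannot do raises Unreachable and nothing moves.
- hand_in(): hands the job in, once; it reports no verdict.
The state is a dict: "t": time; "joints": joint angles; "qd": joint speeds; "joint_torque": joint torques, N m; "tool_pos": TCP position; "orientation": TCP orientation; "force": force on the tool from outside, world axes, zero at the start; "ft_torque": the same for the moment, N m; "width": finger opening in m.
Only numpy, scipy, OpenCV 4.12 (cv2) and the standard library are available. Lean on these libraries where they do the work, as an engineer would, in place of code of your own. Each camera call takes 0.05 s, during which the arm holds its last target. There are 200 camera calls.

## Task

Lay the green specimen box flat on the slide's grey platform, centred and with its long side along the rail, then lay the white box squarely on top of it. Then pull the red lock knob up, slide the carriage to the next hole towards the microscope (the first one showing in front of its knob end) with the pile still squared on it, and let the pin drop fully into that hole. Finish holding: keep the fingers gripped on the knob with the pin fully home, and leave the other things on the bench where they are.

Things in the scene. Friction and masses are not known exactly. Their poses are not given: they have to be found in the camera images.
- green_box_mid (a point): Centre of the green flat specimen box, 50 mm (its x) by 70 mm (its y, the long side) by 14 mm thick (z up), 50 to 100 g, closed and rigid; starts lying on the bench. It goes on the platform first.
- white_box_mid (a point): Centre of the white flat specimen box, same size and axes and a like weight as the green one; it goes on top of the green box.
- platform (a point): Centre of the top face of the carriage's grey platform, 76 mm (x, across the rail) by 96 mm (y, along the rail), level, 62 mm above the bench. It rides on the blue carriage, 98 mm behind the knob. Its +y points along the rail away from the microscope, so the carriage must move along its -y.
- knob (a point): Centre of the red lock knob, an upright cylinder 27 mm in diameter and 26 mm high, in front of the platform on the carriage; its centre is 91 mm above the bench with the pin home and it rises with the pin. Nothing stands within 45 mm of it above 65 mm height save the pile on the platform. It can be gripped from above by its sides; it rides with the carriage, so carrying it sideways while raised slides the carriage. x across the rail, y along it as for the platform.
- next_hole (a point): Mouth of the next hole towards the microscope, on the top face of the fixed aluminium tube, 50 mm above the bench; 40 mm from the starting hole along the platform's -y. The knob's axis must end above it. The holes are 11 mm wide, the pin 8 mm with a rounded end; further holes follow every 40 mm.
- carriage (a joint): How far the blue carriage has slid along the rail towards the microscope, m: 0 at the starting hole, 0.040 at the next hole (play about 1.5 mm either way with the pin home), end stop 0.125. It slides with about 1.5 N of friction when the pin is out and is locked by the pin when it is in.
- plunger (a joint): How far the knob and its pin are pulled up, m: 0 with the pin fully home, end stop 0.020. The pin is 12 mm deep in the hole, so it is clear above 0.012. A spring pulls it down with about 5 N at home and 8 N at the stop; over the tube between holes the pin rests at about 0.012.
- jar: Amber jar with black cap, 40 mm across, 60 mm high, origin at its underside; a bystander.
- loupe: Black eye loupe, 34 mm across, 30 mm high, origin at its underside; a bystander.
- cleaner: Blue bottle with white cap, 66 mm across, 200 mm high, origin at its underside; a bystander at the left.
- dish: White shallow dish, 80 mm across, 16 mm high, origin at its underside; a bystander.
- driver: Screwdriver 130 mm long lying on the bench, origin on its underside; a bystander.
- bezel: Brass ring, 48 mm across, 8 mm high, origin at its underside; a bystander.
Not all that is in view belongs to the job. Of the things that look like the part that bears green_box_mid, take the one that is farthest to the robot's right at the start.

How it is judged:
By the outcome, as a careful person would: the job done as asked, in the order asked, and still so for the second after the job is handed in, while the arm keeps its last pose, push and grip.
It also fails if it takes over 58 s, if anything falls off the work surface, if the arm or the gripper's body presses on something with over 40 N, if the wrist force passes 120 N, or if a joint passes its speed limit or range.

## Working session

There is one attempt and no reset: what is moved stays moved. The work goes in short steps, each a Python script; the robot and the scene stay as the last script left them, time stands still between calls to the robot, and variables do not carry over. Pictures are saved under pics/ and viewed, about 8 in all and at most 12, crops included, and the job is handed in when it is done.

```bash
mkdir -p pics; python3 - <<'E'
from plant import *
import cv2,numpy as np
for n in("scene","top"):
    f=grab_frame(n); cv2.imwrite(f"pics/{n}0.png",f["image"]); np.savez(f"{n}0.npz",**f)
    print(n,f["mtx"].tolist(),f["R"].round(3).tolist(),f["t"].round(3).tolist())
o=get_obs(); print(o)
E
```

```text
scene [[442.220483348072, 0.0, 321.3629702258854], [0.0, 442.220483348072, 194.67457972055817], [0.0, 0.0, 1.0]] [[-0.178, 0.984, -0.01], [0.667, 0.113, -0.736], [-0.723, -0.138, -0.677]] [0.091, -0.288, 1.597]
top [[434.23006140930596, 0.0, 319.5200629403783], [0.0, 434.23006140930596, 207.4618583009288], [0.0, 0.0, 1.0]] [[0.001, -1.0, 0.003], [-0.988, -0.002, -0.158], [0.158, -0.003, -0.988]] [0.008, 0.52, 1.374]
{'t': 0.1, 'joints': array([ 1.13679454e+00,  2.17691827e-01,  1.61475658e+00,  1.12749157e-05,
        1.31128775e+00, -1.12190436e-01]), 'qd': array([ 0.00091021, -0.0010688 , -0.00323736,  0.0016414 , -0.00102762,
       -0.00086421]), 'joint_torque': array([-3.69011268e-04, -3.98075831e+01, -3.04970849e+01, -1.37407783e-04,
        4.15197050e-03,  1.15560536e-05]), 'tool_pos': array([0.19734438, 0.59226877, 0.23009964]), 'orientation': array([ 5.20607528e-04,  8.11260343e-01,  5.84684109e-01, -9.36826268e-04]), 'force': array([-0.3118568 ,  0.20114748, -0.28569791]), 'ft_torque': array([-0.01361973, -0.00862209,  0.01205941]), 'width': 0.08534514968775483}
```

View pics/scene0.png

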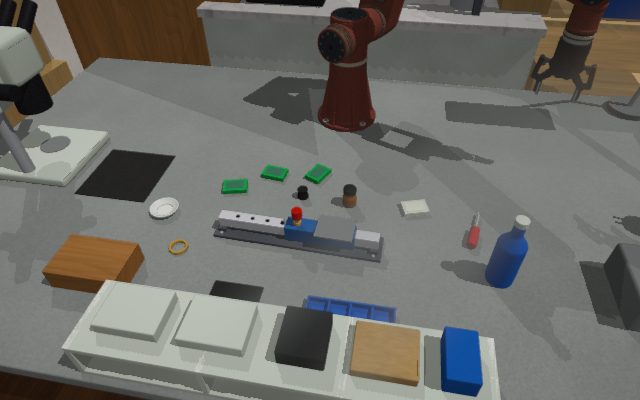

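View pics/top0.png

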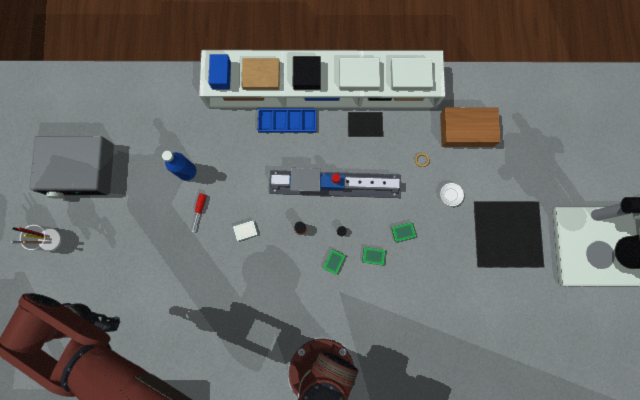

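The top view has three green boxes, at (334,262), (374,256) and (403,232). The robot's right is image-right, so (403,232) is the one meant. White box is at (245,231), the knob at (336,178), the platform at (306,180). I'll confirm in a crop and measure.

```bash
cat > h.py <<'E'
import cv2,numpy as np
def cloud(f):
    K=f["mtx"];z=f["range_z"];v,u=np.mgrid[:400,:640]
    c=np.stack([(u-K[0,2])/K[0,0]*z,(v-K[1,2])/K[1,1]*z,z],-1)
    P=(c-f["t"])@f["R"]; P[z==0]=np.nan
    return P
def rect(P2):
    (c,s,a)=cv2.minAreaRect((P2*1000).astype(np.float32))
    if s[0]>s[1]: s=s[::-1];a+=90   # s[0] short; long axis direction = a+90
    return np.array(c)/1000,s,(a+90+90)%180-90
E
python3 - <<'E'
from h import *
f={k:v for k,v in np.load("top0.npz").items()}; g={k:v for k,v in np.load("scene0.npz").items()}
def blob(mask,seed):
    n,l,_,_=cv2.connectedComponentsWithStats(mask.astype(np.uint8)); 
    w=l[seed[1]-8:seed[1]+9,seed[0]-8:seed[0]+9].ravel();w=w[w>0]; return l==np.bincount(w).argmax()
for n,f,seeds in(("top",f,dict(g1=(403,232),g2=(374,256),g3=(334,262),white=(245,231),plat=(306,180),knob=(336,178))),("scene",g,dict(g1=(235,186),g2=(274,173),g3=(318,173),white=(415,208),plat=(335,234),knob=(297,214)))):
    P=cloud(f);im=f["image"].astype(int);b,gr,r=im[...,0],im[...,1],im[...,2];z=P[...,2]
    for k,s in seeds.items():
        if k[0]=='g': m=(gr>b+25)&(gr>r+25)
        elif k=='white': m=(z>.008)&(z<.02)
        elif k=='knob': m=(r>b+60)&(r>gr+60)
        else: m=(abs(z-.062)<.005)
        try:
            m=blob(m,s); Q=P[m]; Q=Q[~np.isnan(Q[:,2])]; zt=np.median(Q[:,2]); zz=Q[:,2]
            T=Q[zz>np.percentile(zz,90)-.006]
            print(n,k,m.sum(),"z",np.percentile(zz,[5,50,95]).round(3),"mean",T.mean(0).round(4),*rect(T[:,:2]))
        except Exception as e: print(n,k,e)
    if n=="top": A=cv2.resize(f["image"][150:280,220:430],None,fx=3.8,fy=3.8,interpolation=cv2.INTER_CUBIC)
cv2.imwrite("pics/crop1.png",A)
E
```

```text
top g1 210 z [0.007 0.014 0.02 ] mean [ 0.4434 -0.2682  0.0158] [ 0.44443677 -0.26743274] (49.61155700683594, 70.87423706054688) -76.23343276977539
top g2 209 z [0.008 0.014 0.019] mean [ 0.3652 -0.1665  0.0153] [ 0.36535223 -0.16743652] (49.89592361450195, 69.98764038085938) 81.84490203857422
top g3 217 z [0.005 0.014 0.019] mean [ 0.3454 -0.0371  0.0152] [ 0.34641544 -0.03755567] (49.703369140625, 69.21308135986328) -24.9488525390625
top white 318 z [0.01  0.014 0.018] mean [0.4485 0.255  0.0148] [0.44871588 0.25471022] (50.14225769042969, 70.0886001586914) -72.07014846801758
top plat 634 z [0.058 0.062 0.066] mean [0.61   0.0561 0.0625] [0.60914172 0.04650464] (76.80435943603516, 117.26740264892578) 89.72266387939453
top knob 59 z [0.091 0.103 0.107] mean [ 0.6062 -0.0413  0.1045] [ 0.60603735 -0.04126396] (22.123088836669922, 22.96209716796875) -0.637115478515625
scene g1 262 z [0.002 0.013 0.017] mean [ 0.4491 -0.2691  0.0141] [ 0.44760538 -0.2702453 ] (54.90345001220703, 70.32006072998047) -78.07680892944336
scene g2 257 z [0.002 0.013 0.016] mean [ 0.3693 -0.1682  0.0139] [ 0.36738028 -0.16850452] (55.5090446472168, 71.748779296875) 79.60427856445312
scene g3 254 z [0.002 0.013 0.017] mean [ 0.3507 -0.0396  0.0138] [ 0.34943933 -0.04070255] (53.03172302246094, 74.42068481445312) -24.726577758789062
scene white 357 z [0.01  0.014 0.017] mean [0.4528 0.2526 0.014 ] [0.45141599 0.2525062 ] (55.61280822753906, 71.08799743652344) -72.63132286071777
scene plat 913 z [0.059 0.062 0.065] mean [0.6149 0.0543 0.0621] [0.61254309 0.05021368] (81.18595886230469, 107.00434875488281) 89.17924499511719
scene knob 124 z [0.082 0.101 0.106] mean [ 0.6114 -0.0436  0.1037] [ 0.61075842 -0.04413694] (24.003402709960938, 24.9295654296875) -75.26795482635498
```

View pics/crop1.png

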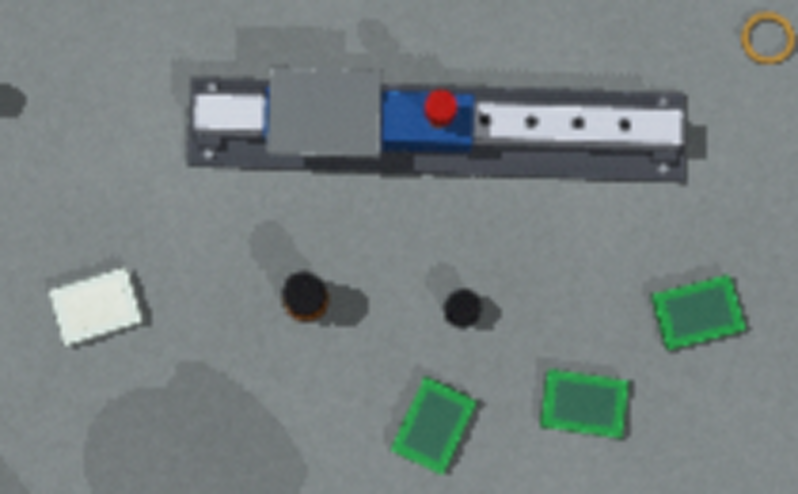

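Crop confirms green target at crop (699,312), i.e. g1 at about (0.444,-0.268), rightmost of the three, with size and height matching. The rail is tilted by about 2°. Next I'll refine with the wrist camera over the slide and over g1.

```bash
cat >> h.py <<'E'
def q(adeg):
    a=np.radians(adeg)/2; return [0,np.cos(a),np.sin(a),0]
def wcloud(f):
    K=f["mtx"];z=f["range_z"];v,u=np.mgrid[:400,:640]
    x=(u-K[0,2])/K[0,0];y=(v-K[1,2])/K[1,1];th=np.hypot(x,y)+1e-9;s=np.tan(np.minimum(th,1.5))/th
    P=(np.stack([x*s*z,y*s*z,z],-1)-f["t"])@f["R"];P[z==0]=np.nan
    return P
def snap(n):
    from plant import grab_frame
    f=grab_frame("wrist");np.savez(n+".npz",**f);cv2.imwrite(f"pics/{n}.png",f["image"]);return f
E
python3 - <<'E'
from plant import *
from h import *
goto([0.59,0.0,0.26],q(0)); f=snap("w1"); print(get_obs()["t"],f["mtx"].tolist(),(-f["R"].T@f["t"]).round(3))
goto([0.444,-0.268,0.2],q(14)); hold(.1); snap("w2"); o=get_obs();print(o["t"],o["tool_pos"],o["joints"])
a=np.hstack([cv2.imread("pics/w1.png"),cv2.imread("pics/w2.png")]);cv2.imwrite("pics/w12.png",cv2.resize(a,(800,250)))
cv2.imwrite("pics/w1b.png",cv2.resize(np.vstack([cv2.imread("pics/w1.png"),cv2.imread("pics/w2.png")]),(480,600)))
E
```

```text
2.675 [[309.70691628693146, 0.0, 319.17108429306654], [0.0, 309.70691628693146, 199.54736227002635], [0.0, 0.0, 1.0]] [0.59  0.077 0.402]
4.0083 [ 0.44498841 -0.26729328  0.20043894] [-6.76340502e-01  1.93194686e-02  1.89148770e+00  2.92304705e-04
  1.22990786e+00 -9.22557604e-01]
```

View pics/w1b.png

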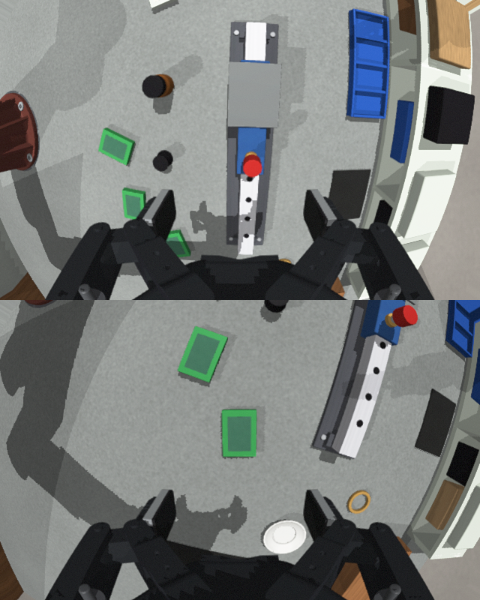

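w1 shows the slide: platform at (337,127), knob (336,220) and holes in full-frame pixels. w2 shows the target green box at about (319,177), squared to the jaws. Now the metrics.

```bash
python3 - <<'E'
from h import *
ld=lambda n:{k:v for k,v in np.load(n+".npz").items()}
f=ld("w1");P=wcloud(f);im=f["image"].astype(int);b,g,r=im[...,0],im[...,1],im[...,2];z=P[...,2]
near=lambda c,d:(abs(P[...,0]-c[0])<d)&(abs(P[...,1]-c[1])<d)
sat=im.max(-1)-im.min(-1)
m=(abs(z-.062)<.004)&near((.61,.056),.09)&(sat<25)&(np.mgrid[:400,:640][0]<172)
n,l,st,c=cv2.connectedComponentsWithStats(cv2.erode(m.astype(np.uint8),np.ones((3,3))));i=l[127,337];Q=P[l==i]
print("plat",np.median(Q[:,2]),Q.mean(0),rect(Q[:,:2]),st[i])
m=(r>g+60)&(r>b+60)&(z>.1)&near((.61,-.04),.04);Q=P[m];print("knob",len(Q),Q.mean(0),rect(Q[:,:2]))
m=(abs(z-.05)<.006)&(b>150)&near((.605,-.11),.09)&(P[...,1]<-.06);Q=P[m];print("tube",len(Q),rect(Q[:,:2]),cv2.fitLine(Q[:,:2].astype(np.float32),2,0,.01,.01).ravel())
# rail base plate
h=((abs(z-.05)<.012)|(z<.05))&(b<90)&near((.60,-.11),.1)&(P[...,1]<-.065)&(z>.02)
n,l,st,c=cv2.connectedComponentsWithStats(h.astype(np.uint8))
K=f["mtx"]
for i in range(1,n):
    if 6<st[i,4]<300:
        x=(c[i]-K[:2,2])/K[0,0];t=np.hypot(*x);d=np.array([*(x*np.tan(t)/t),1]);C=-f["R"].T@f["t"];w=f["R"].T@d;print("hole",c[i].round(1),st[i,4],(C+w*(.05-C[2])/w[2]).round(4))
cv2.imwrite("pics/c2.png",cv2.resize(f["image"][20:350,270:420],None,fx=1.8,fy=1.8))
f=ld("w2");P=wcloud(f);im=f["image"].astype(int);b,g,r=im[...,0],im[...,1],im[...,2]
l=cv2.connectedComponents(((g>b+25)&(g>r+25)).astype(np.uint8))[1]
k=l[165:190,305:335].ravel();Q=P[l==np.bincount(k[k>0]).argmax()]
T=Q[Q[:,2]>.009];print("g1",np.percentile(Q[:,2],[5,50,95]),T.mean(0),rect(T[:,:2]))
E
```

```text
plat 0.06134066691878017 [0.61053034 0.05432103 0.06134328] (array([0.61064246, 0.05393702]), (74.51203918457031, 93.61363983154297), 88.3696060180664) [ 305   83   69   87 5270]
knob 461 [ 0.60756005 -0.04282695  0.10320518] (array([ 0.60782758, -0.04347372]), (24.131141662597656, 25.772947311401367), -89.65877988934517)
tube 1535 (array([ 0.60658514, -0.13001129]), (41.495391845703125, 139.8841094970703), 89.93279266357422) [ 0.01466575  0.9998925   0.60464513 -0.13184983]
hole [325. 229.] 7 [ 0.5969 -0.0714  0.05  ]
hole [332.4 237.9] 44 [ 0.6063 -0.0835  0.05  ]
hole [331.1 266. ] 30 [ 0.6054 -0.1239  0.05  ]
hole [329.5 291.2] 36 [ 0.604  -0.1637  0.05  ]
hole [328.  313.8] 27 [ 0.6027 -0.2034  0.05  ]
g1 [nan nan nan] [ 0.44494744 -0.26877131  0.01332291] (array([ 0.44503659, -0.27021286]), (49.848419189453125, 69.89636993408203), -75.88613224029541)
```

View pics/c2.png

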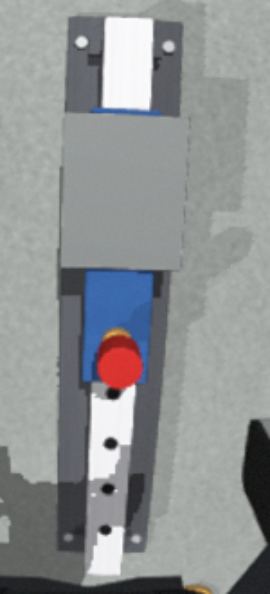

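All consistent: holes 40 mm apart, rail yaw -1.7°, first hole (0.606,-0.0835), knob (0.6075,-0.0435), platform (0.6105,0.0545), g1 (0.445,-0.269) with short axis at 14.1°. Next step is to grasp the green box.

```bash
cat >> h.py <<'E'
def touch(p,z0,z1,lim=3,step=.0015):
    from plant import servo_line,get_obs
    f0=get_obs()["force"][2];z=z0
    while z>z1:
        z-=step;servo_line([p[0],p[1],z],.03);o=get_obs()
        if abs(o["force"][2]-f0)>lim: break
    print("touch",round(z,4),o["tool_pos"].round(4),(o["force"]).round(1),"f0",round(f0,1),"t",o["t"]);return z
def st(s=""):
    from plant import get_obs
    o=get_obs();print(s,"t",round(o["t"],2),o["tool_pos"].round(4),o["force"].round(1),"w",round(o["width"],4))
E
python3 - <<'E'
from plant import *
from h import *
goto([.445,-.269,.06],q(14.1)); servo_line([.445,-.269,.001],.1); st("down")
move_gripper(.03); st("grip")
servo_line([.445,-.269,.16],.15); st("up")
goto([.6105,.0545,.16],q(-1.7)); hold(.1); f=snap("w3"); st("over"); P=wcloud(f)
im=f["image"].astype(int);b,g,r=im[...,0],im[...,1],im[...,2]
m=(g>b+25)&(g>r+25)&(P[...,2]>.12);Q=P[m];print(len(Q),Q.mean(0) if len(Q) else 0)
cv2.imwrite("pics/w3c.png",cv2.resize(f["image"],(560,350)))
E
```

```text
down t 5.37 [ 0.4456 -0.2695  0.0016] [0.3 0.2 0.3] w 0.0855
grip t 5.8 [ 0.446  -0.2698  0.0021] [-0.3  0.2  4.1] w 0.0483
up t 7.01 [ 0.4441 -0.2683  0.1586] [-0.4 -0.7 -0.7] w 0.0485
over t 8.52 [0.6104 0.0531 0.16  ] [-0.3  0.2 -0.7] w 0.0478
7567 [0.61033858 0.06065517 0.17042359]
```

View pics/w3c.png

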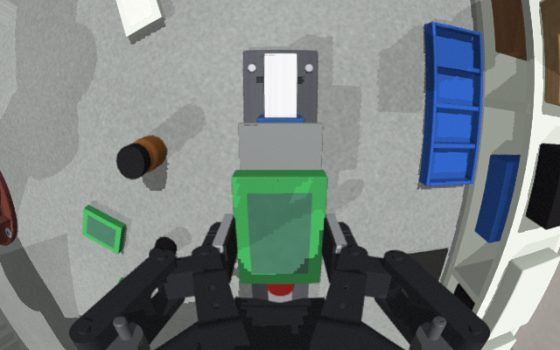

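Green box held squarely between the pads (px x 232-327, y 170-283), with g2 and g3 and the jar untouched. I'll measure its offset and tilt in the hand.

```bash
cat >> h.py <<'E'
def face(f,m):
    P=wcloud(f);Q=P[m&~np.isnan(P[...,2])];Q=Q[np.abs(Q[:,2]-np.median(Q[:,2]))<.006]
    for _ in range(3):
        A=np.c_[Q[:,:2],np.ones(len(Q))];k=np.linalg.lstsq(A,Q[:,2],rcond=None)[0];Q=Q[np.abs(A@k-Q[:,2])<.003]
    print("face z",Q[:,2].mean().round(4),"slope",k[:2].round(3),"mean",Q.mean(0).round(4),"rect",*rect(Q[:,:2]),"y",Q[:,1].min().round(4),Q[:,1].max().round(4));return Q
def green(f):
    im=f["image"].astype(int);b,g,r=im[...,0],im[...,1],im[...,2];return (g>b+25)&(g>r+25)
E
python3 - <<'E'
from h import *
f={k:v for k,v in np.load("w3.npz").items()};P=wcloud(f)
face(f,green(f)&(P[...,2]>.14))
E
```

```text
face z 0.1711 slope [-0.001 -0.002] mean [0.6103 0.0583 0.1711] rect [0.60993652 0.05228648] (50.2541618347168, 70.62261199951172) 88.0920639038086 y 0.0165 0.0879
```

```bash
python3 - <<'E'
from plant import *
from h import *
p=[.6109,.0563]
servo_line([*p,.068],.12); hold(.1); st("near")
z=touch(p,.068,.060,2.5,.001)
move_gripper(.072); st("open")
servo_line([*p,.18],.15)
goto([.59,.0,.24],q(-1.7)); hold(.1); f=snap("w4"); st("up"); P=wcloud(f)
face(f,green(f)&(P[...,2]>.06)&(P[...,2]<.09)&(abs(P[...,0]-.61)<.06))
im=f["image"].astype(int);sat=im.max(-1)-im.min(-1)
m=(abs(P[...,2]-.062)<.004)&(sat<25)&(abs(P[...,0]-.61)<.06)&(P[...,1]>.0)&(P[...,1]<.11)
Q=face(f,m)
cv2.imwrite("pics/w4c.png",cv2.resize(f["image"][0:280,200:480],None,fx=2,fy=2))
goto([.45,.2536,.2],q(18)); hold(.1); f=snap("w5");P=wcloud(f);st("white")
face(f,(P[...,2]>.01)&(P[...,2]<.02)&(abs(P[...,0]-.45)<.06)&(abs(P[...,1]-.254)<.06))
E
```

```text
near t 9.53 [0.6121 0.0563 0.0694] [ 0.1  0.2 -1.4] w 0.0482
touch 0.063 [0.6112 0.0563 0.0641] [-1.4  0.4  5.6] f0 -1.4 t 10.7833
open t 11.14 [0.6107 0.0563 0.0626] [ 0.6 -1.  -0.6] w 0.072
up t 12.66 [0.5888 0.0007 0.2376] [0.6 0.5 0.1] w 0.0722
face z 0.0754 slope [-0.001 -0.001] mean [0.6106 0.0571 0.0754] rect [0.61105457 0.05513417] (49.67960739135742, 69.26996612548828) 88.714599609375 y 0.0202 0.0898
face z 0.0613 slope [-0.  0.] mean [0.6092 0.0545 0.0613] rect [0.61089374 0.05335207] (76.36418914794922, 96.26136016845703) 88.30027770996094 y 0.0043 0.1022
white t 13.93 [0.4512 0.2528 0.2003] [ 0.6 -0.7  0.6] w 0.0722
face z 0.0135 slope [0.002 0.002] mean [0.4489 0.2537 0.0135] rect [0.44930923 0.25312796] (51.19264221191406, 70.18756866455078) -72.27227210998535 y 0.2131 0.2926
```

View pics/w4c.png

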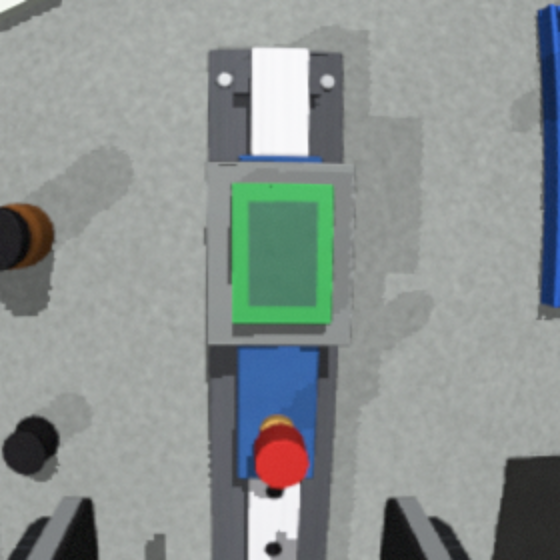

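Green lies at (0.6111,0.0551) against platform centre (0.6109,0.0534): within 2 mm and 0.4°. In the crop it sits at (282,253), squared on the platform. Now the white box.

```bash
python3 - <<'E'
from plant import *
from h import *
p=[.4493,.2532]
goto([*p,.06],q(17.8)); servo_line([*p,.001],.1); move_gripper(.03); st("grip")
servo_line([*p,.16],.15)
goto([.611,.0555,.16],q(-1.5)); hold(.25); f=snap("w6"); st("over"); P=wcloud(f)
im=f["image"];m=(im.min(-1)>120)&(P[...,2]>.155)&(P[...,2]<.185)&(abs(P[...,0]-.61)<.03)&(P[...,1]>.0)
face(f,m)
E
```

```text
grip t 15.62 [0.4508 0.2538 0.0024] [0.3 0.2 4.2] w 0.0479
over t 18.13 [0.6105 0.0567 0.1601] [-0.5  0.3  0.6] w 0.0483
face z 0.1711 slope [-0.003 -0.002] mean [0.6102 0.0611 0.1711] rect [0.6095816  0.05674744] (59.668766021728516, 70.70230102539062) 87.94092559814453 y 0.0206 0.0924
```

```bash
python3 - <<'E'
from plant import *
from h import *
p=[.6108,.0541]
servo_line([*p,.082],.12); hold(.1); st("near")
z=touch(p,.082,.074,2.5,.001)
move_gripper(.072); st("open")
servo_line([*p,.18],.15)
goto([.59,.0,.24],q(-1.7)); hold(.1); f=snap("w7"); st("up"); P=wcloud(f)
im=f["image"];near=(abs(P[...,0]-.61)<.06)&(P[...,1]>0)
face(f,(P[...,2]>.083)&(P[...,2]<.097)&near&(im.min(-1)>100))
g=f["image"].astype(int);r=(g[...,2]>g[...,1]+60)&(g[...,2]>g[...,0]+60)&(P[...,2]>.098)
face(f,r)
face(f,(abs(P[...,2]-.062)<.004)&(np.ptp(im,axis=-1)<25)&near&(P[...,1]<.11))
cv2.imwrite("pics/w7c.png",cv2.resize(f["image"][0:280,200:480],None,fx=2,fy=2))
E
```

```text
near t 19.03 [0.6119 0.0541 0.0833] [ 0.3  0.6 -0.7] w 0.048
touch 0.078 [0.611  0.0541 0.0784] [-0.5 -0.1  2.1] f0 -0.7 t 20.0333
open t 20.39 [0.6108 0.0541 0.0779] [ 0.9 -1.  -0.2] w 0.0721
up t 21.8 [0.5888 0.0006 0.2377] [-0.2  0.7  0.2] w 0.0721
face z 0.0895 slope [-0. -0.] mean [0.6104 0.0539 0.0895] rect [0.61081494 0.05347565] (50.46276092529297, 69.25955200195312) 88.67605590820312 y 0.0186 0.0881
face z 0.1032 slope [-0.    -0.029] mean [ 0.6075 -0.0428  0.1032] rect [ 0.60760999 -0.04334854] (24.49467658996582, 26.706323623657227) -89.40387058258057 y -0.0567 -0.03
face z 0.0613 slope [-0.001 -0.   ] mean [0.6079 0.0582 0.0613] rect [0.61087317 0.05345442] (76.2017593383789, 95.97634887695312) 88.16934204101562 y 0.0043 0.1021
```

View pics/w7c.png

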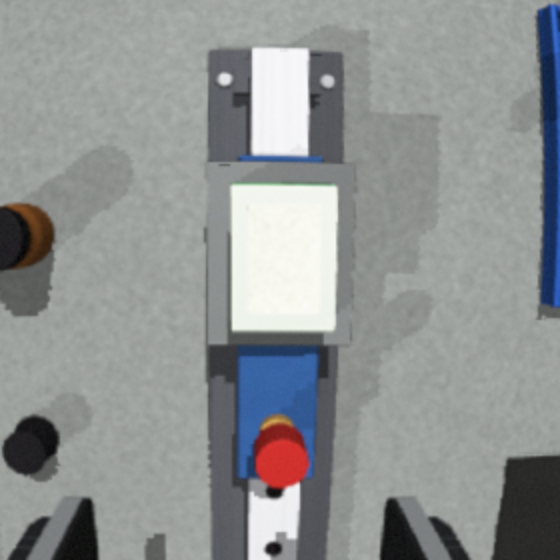

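White is at (0.6108,0.0535), level at z 0.0895, within 1.6 mm of the green one; crop (283,257). Now the knob: grip it and pull up.

```bash
python3 - <<'E'
from plant import *
from h import *
k=[.6076,-.0433]
move_gripper(.055)
goto([*k,.13],q(-1.7)); servo_line([*k,.0725],.1); hold(.1); st("at knob")
move_gripper(.015); st("grip")
hold(.2); st("settled")
servo_line([*k,.0885],.04); hold(.2); st("lift")
E
```

```text
at knob t 23.48 [ 0.6086 -0.0435  0.0736] [-0.  -0.9  0.3] w 0.0548
grip t 23.86 [ 0.6081 -0.0434  0.0734] [-1.1 -0.3  3.5] w 0.0254
settled t 24.06 [ 0.6081 -0.0434  0.0734] [-1.8  0.9  5.6] w 0.0253
lift t 24.81 [ 0.6079 -0.0434  0.0878] [ 4.5 -0.8 -6.9] w 0.0252
```

Lift 14.4 mm and about 7 N downward, matching the spring. Slide 40 mm along the rail.

```bash
python3 - <<'E'
from plant import *
from h import *
k=np.array([.6076,-.0433]);d=np.array([-.0300,-.99955])
servo_line([*k,.0897],.04); hold(.1); st("up")
for s in (.013,.027,.040):
    servo_line([*(k+d*s),.0897],.04); st(f"s{s}")
hold(.3); st("slid")
f=grab_frame("top");P=cloud(f)
g=f["image"].astype(int)
face_=lambda m:print(P[m].mean(0).round(4),m.sum())
im=f["image"];m=(P[...,2]>.08)&(P[...,2]<.1)&(im.min(-1)>150)&(abs(P[...,0]-.61)<.06)&(abs(P[...,1]-.015)<.08);Q=P[m];print("white top cam",len(Q),rect(Q[:,:2]))
cv2.imwrite("pics/t1.png",cv2.resize(f["image"][130:280,220:430],None,fx=3.8,fy=3.8,interpolation=cv2.INTER_CUBIC))
E
```

```text
up t 25.16 [ 0.6079 -0.0434  0.0889] [ 5.1 -0.8 -8.1] w 0.0251
s0.013 t 25.63 [ 0.6075 -0.0563  0.0889] [ 5.1  0.4 -7.1] w 0.025
s0.027 t 26.13 [ 0.6071 -0.0703  0.0889] [ 5.1 -0.4 -6.9] w 0.0253
s0.04 t 26.61 [ 0.6067 -0.0833  0.0889] [ 5.3 -0.9 -8. ] w 0.0251
slid t 26.91 [ 0.6066 -0.0832  0.0889] [ 6.2 -1.3 -7.9] w 0.0254
white top cam 281 (array([0.60872693, 0.02023663]), (51.41929626464844, 60.8296012878418), 85.7629623413086)
```

View pics/t1.png

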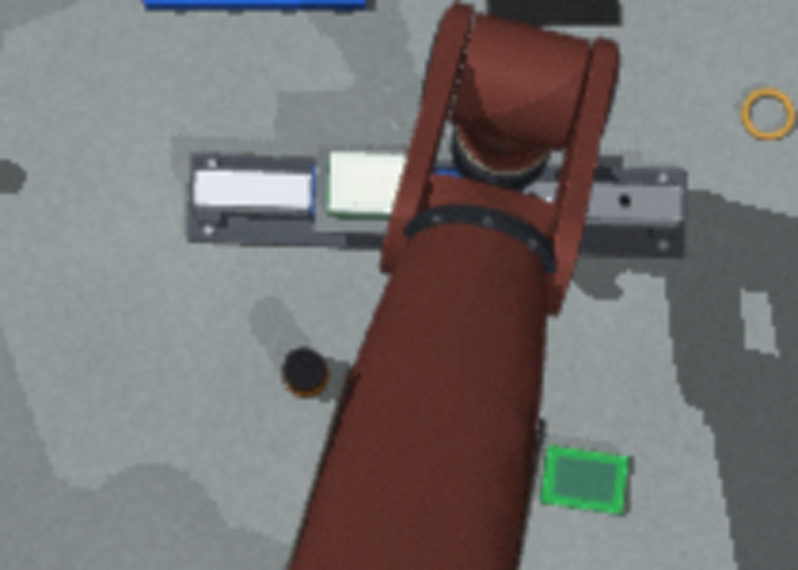

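The carriage moved with the pile: platform's left edge went from crop x 271 to 316 (about 37-40 mm), white box still squared at (367,184). Lower the pin.

```bash
python3 - <<'E'
from plant import *
from h import *
p=np.array([.6076,-.0433])+np.array([-.0300,-.99955])*.040
for z in (.0865,.084,.081,.078,.075,.0735,.0725,.0715):
    servo_line([*p,z],.04); hold(.1); st(f"{z}")
    if get_obs()["force"][2]>8: break
E
```

```text
0.0865 t 27.31 [ 0.6066 -0.0832  0.0858] [ 5.5 -1.  -8. ] w 0.0256
0.084 t 27.66 [ 0.6067 -0.0832  0.0834] [ 4.8 -1.5 -6.3] w 0.0251
0.081 t 28.01 [ 0.6067 -0.0833  0.0804] [ 4.8 -0.5 -6.2] w 0.0257
0.078 t 28.36 [ 0.6067 -0.0832  0.0775] [ 4.  -0.7 -5.2] w 0.0252
0.075 t 28.71 [ 0.6067 -0.0833  0.0747] [ 5.5 -0.2 -5.8] w 0.0254
0.0735 t 29.06 [ 0.6067 -0.0832  0.0735] [ 5.7 -0.6 -4.7] w 0.0254
0.0725 t 29.41 [ 0.6067 -0.0833  0.0735] [2.9 1.4 3.6] w 0.0252
0.0715 t 29.76 [ 0.6068 -0.0833  0.0734] [-0.3  1.3  7.3] w 0.0255
```

Pin passed the tube level and bottomed at 0.0734, the same height as when home at the start. Last checks on the carriage lock, pile and bystanders.

```bash
python3 - <<'E'
from plant import *
from h import *
hold(.3); f=snap("w8");P=wcloud(f);im=f["image"]
near=(abs(P[...,0]-.61)<.06)&(P[...,1]>-.03)&(P[...,1]<.1)
face(f,(P[...,2]>.083)&(P[...,2]<.097)&near&(im.min(-1)>100))
face(f,(abs(P[...,2]-.062)<.004)&(np.ptp(im,axis=-1)<25)&near&(P[...,1]<.068))
s=grab_frame("scene");a=cv2.resize(s["image"][120:300,130:450],(800,450));b=cv2.resize(im,(240,150));a[300:,:240]=b
cv2.imwrite("pics/end.png",a);st("end")
E
```

```text
face z 0.0895 slope [0.    0.003] mean [0.6091 0.0078 0.0895] rect [0.60921289 0.00871823] (50.54029846191406, 59.56830596923828) 88.38577270507812 y -0.0216 0.0392
face z 0.0613 slope [-0.    -0.001] mean [ 0.6087 -0.      0.0613] rect [0.60929974 0.00930694] (76.79447174072266, 80.46370697021484) 88.48482513427734 y -0.03 0.0505
end t 30.16 [ 0.6068 -0.0833  0.0734] [-0.8  1.6  7.8] w 0.0254
```

View pics/end.png

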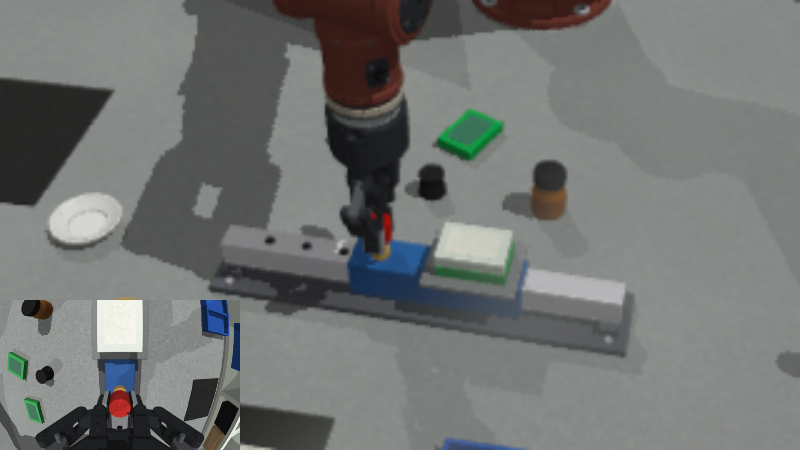

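The scene shows the pile squared on the platform at (475,255), the knob gripped at (385,232), and the jar, loupe and dish in place. The white box's near edge moved from y 0.0186 to -0.0216 (40.2 mm); its far edge is outside the wrist view.

```bash
python3 -c "
from plant import *
hand_in()"
```

```text
the job is handed in; nothing more can be done
```

The job is done and handed in at about 30 s of the 58 s allowed; no verdict was reported.

- **Pile:** I laid the rightmost green box flat on the platform, within about 2 mm of centre and 0.5° of the rail. The white box went on top, within about 1.6 mm of the green one.
- **Knob and carriage:** I raised the knob about 15 mm, slid the carriage to the next hole, and lowered the pin. It stopped at the same grip height as at the start (0.0734 m), with about 7–8 N of upward reaction. The fingers are still gripped on the knob.
- **Last checks:** The white box's near edge had moved 40.2 mm towards the microscope, and the pile was still level and squared. The box's far edge was outside the final wrist view, so I judged it from the scene camera. The jar, loupe and dish looked untouched there. I did not re-measure the cleaner, driver and bezel, but nothing worked near them.
- **Disagreement:** The top and wrist cameras differed by 1–2 mm, within their calibration, so I used the wrist values.

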